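# Shim the rocking tube carousel

## Task

The tube carousel rocks because the foot under its red cap is too short. Push the green wedge along the bench, thin end first, under that foot until the carousel stands level and no longer leans, then leave the wedge there, lying flat and with the foot well within its width. The wedge must not be picked up, the carousel must not be touched by the robot, and the other things must stay where they are.

Things in the scene. Friction and masses are not known exactly. Their poses are not given: they have to be found in the camera images.
- stand: the carousel's two fixed side feet, 120 mm either side of the origin along y. Origin on the bench under the column; z up; x points from the short foot to the rear foot. Above it, grey: a cross of 34 mm wide arms reaching 136 mm out (26 to 40 mm above the bench), a 152 mm toothed disc (40 to 56 mm) and a column with tubes (to 206 mm)
- carousel (a joint): lean of the carousel about the line of its side feet, rad: 0 = level, with the rear foot on the bench (it cannot go beyond); about 0.058 = leaning on the short foot. It leans by its own weight, 2 to 4 N on the short foot, and rises as the wedge is pushed under
- short_foot (a point): lowest point, centre of the short foot's shallow dome (black rubber, 28 mm across, rim 2.5 mm higher), 120 mm from the stand's origin towards its -x. 8 mm above the bench when level, about 1 mm when leaning, so that the wedge's thin end just passes under
- red_cap (a point): top of the red round cap, 26 mm across, on the end of the arm right above the short foot; 50 mm above the bench when level
- wedge: green wedge, loose on the bench, about 90 g, 95 mm long, 44 mm wide, 1.6 mm thick at the thin end, 18 mm at the thick end. Origin at the centre of its underside; x points along its length from thick to thin end, z up. It slides on the bench with about 1 N and under the foot with some 2 to 8 N, and stays there by friction
- wedge_thin_end (a point): middle of the wedge's thin edge, at the bench. The carousel is level when this has passed some 30 to 37 mm beyond the foot's centre; beyond that the wedge jams and the force rises quickly
- wedge_thick_end (a point): centre of the wedge's flat upright thick end face (where to push), 9 mm above the bench
- red_rack: a bystander: red tube rack 72 x 156 mm, 95 mm tall with its tubes; origin at the centre of its underside
- white_rack: a bystander: white tube rack 72 x 156 mm, 95 mm tall with blue-capped tubes; origin at the centre of its underside
- tip_box: a bystander: orange pipette tip box 75 x 110 mm, 62 mm tall, yellow tips; origin at the centre of its underside
- reagent_bottle: a bystander: amber bottle, 48 mm across, 100 mm tall, white cap; origin at the centre of its underside
- sample_jar: a bystander: white jar with a blue lid, 54 mm across, 65 mm tall; origin at the centre of its underside
- timer: a bystander: white lab timer lying flat, 60 x 70 x 22 mm; origin at the centre of its underside
Not all that is in view belongs to the job. Of the things shaped like the wedge, the green one is meant.

How it is judged:
At the end, for the whole second after the job is handed in: The carousel stands level (lean under 0.006 rad of the 0.058 at the start) and still, carried by the wedge under its short foot, the foot's centre within 18 mm of the wedge's centre line; the wedge lies flat on the bench, at rest (value of joint carousel below 0.006 rad and velocity of joint carousel between -0.01 and 0.01 rad/s and contact force between wedge and stand above 0.3 N and y of short_foot in the frame of wedge between -0.018 and 0.018 m and angle between wedge's own z axis and vertical below 0.04 rad and linear speed of wedge below 0.01 m/s); the robot touches nothing.
It fails at once if the wedge is lifted or tipped off the bench (height (world z) of wedge above 0.01 m or angle between wedge's own z axis and vertical above 0.15 rad).
It fails at once if the robot touches the carousel (contact force between any of the arm, the fingers and stand above 1 N).
It fails at once if a bystander is moved by more than 15 mm (distance of any of red_rack, white_rack, tip_box, reagent_bottle, sample_jar, timer from where it was at the start of the episode above 0.015 m).
It also fails if it takes over 58 s, if anything falls off the work surface, if the arm or the gripper's body presses on something with over 40 N, if the wrist force passes 120 N, or if a joint passes its speed limit or range.

## Robot

A 6-joint arm with a two-finger parallel gripper is mounted at the origin on the work surface. World frame = base frame: x ahead of the robot, y to its left, z up, the work surface at z = 0. Lengths are in m, angles in rad, forces in N, time in s.
With the tool pointing down it reaches from about 0.25 to 0.775 m from the base axis. Payload 4 kg.
Tool frame: the origin (TCP) lies at the very end of the fingers, on their centre line; the grasp point (between the pads) lies 19 mm behind it; z points along the fingers, y is the direction in which the jaws open and shut (so a half turn about z gives the same grasp; the last joint's range is limited). The gripper opens to 85 mm and grips with 20 to 120 N. Pads are 22 mm wide; open, the fingers measure 114 mm over their backs; the gripper's body (76 mm by 85 mm) begins 54 mm behind the grasp point. The pads swing forward as they close: fully open they stand 13 mm farther back than shut.
Start: joints at [-1.261, 0.087, 1.371, -0, 1.684, -0.103], TCP at [0.221, -0.504, 0.231] pointing down, gripper open.
Joint ranges: [-3.1, 3.1], [-0.76, 2.03], [0.27, 2.55], [-1.08, 4.22], [0.17, 2.65], [-2.57, 2.57]. Speed limits (rad/s): [2.79, 2.79, 3.14, 3.14, 3.14, 3.14].

## Interface

Orientations are given as a unit quaternion [w, x, y, z].
In Python, from cell import telemetry, vision, robot, search_frame, place_of gives the robot as it stands. The module is installed in compiled form; this text tells all that it offers.
- The arm moves only by the shell command python3 -m pendant 'ROWS'. ROWS is JSON, a list that holds one entry, the list of rows, each a list of 7 numbers: the shift along the world's x, y, z in mm, then the turn, a rotation vector about the world's x, y, z in degrees, then the closure in counts, from 0 (fully open) to 255 (shut). A call has 1 to 8 rows; each row shifts and turns the pose as measured when the row begins; what a row does not reach is not made up. A row lasts 1/10 s, in which the tool goes at most 50 mm and 8.59 degrees, less where a joint would pass 70% of its speed; a pose out of reach is approached as far as the arm can. A call with a gripper value outside its range is refused whole. The fingers move at their own pace and stop on an object; the grip force is fixed at half the most. Time passes only in rows, so rows that do not move let the fingers close. It gives the time, the measured TCP pose, the force and the opening at its end, in the units of the state.
- telemetry.state(): the state, without advancing time (a new reading comes with each control period).
- vision.snapshot(name): name is "scene" or "top" or "wrist"; returns the picture (420x560x3 uint8, red, green, blue); there is no depth.
- vision.camera_info(name): a dict with "camera_matrix" (3x3 intrinsics, pixels), "R" (3x3) and "t" (3): a world point X has camera coordinates R X + t. Camera axes: x right, y down, z forward; pixel columns grow to the right and rows downward; lengths in m; the calibration is good to about 2 mm. A picture is of the moment at which its call begins: read the wrist's pose just before it. camera_info takes no time and is no camera call; for the wrist camera it gives the pose at the moment of the call.
- robot.hand_in(): hands the job in, once; it reports no verdict.
Trained networks look in the newest picture that a camera, given by its name, has taken for a name from the list of things; names that differ only in an ending like _2 or _b are one class to them, and where a whole thing is asked for, a point or a joint stands for the part that bears it (a point fixed in the world has none). Each returns a list of dicts, best first, with "p" (0 to 1); they miss things now and then, are a little off and sometimes report something else, mostly with a low value. They report only what shows in the picture. A call takes as long as a camera call. They do not tell look-alikes from the thing itself.
- search_frame(camera, thing): "pixel" ([column, row] in pixels, amid what is visible of it).
- place_of(camera, thing): "pixel" ([column, row] in pixels: a listed point, or the origin of a listed thing).
The state is a dict: "time_s": time; "joint_positions": joint angles; "joint_vel": joint speeds; "joint_efforts": joint torques, N m; "ee_pos": TCP position; "orientation": TCP orientation; "ft_force": force on the tool from outside, world axes, zero at the start; "ft_torque": the same for the moment, N m; "grip_width": opening from 0.0 (shut) to 1.0 (fully open).
Only numpy, scipy, OpenCV 4.12 (cv2) and the standard library are available. Lean on these libraries where they do the work, as an engineer would, in place of code of your own. Each camera call takes 0.05 s, during which the arm holds its last target.

## Working session

There is one attempt and no reset: what is moved stays moved. The work goes in short steps, Python scripts to look and compute and a shell command to move; the robot and the scene stay as the last step left them, time stands still between calls to the robot, and variables do not carry over. Pictures are saved under pics/ and viewed, and the job is handed in when it is done.

```bash
mkdir -p pics; cat > h.py <<'E'
import numpy as np, cv2
from cell import telemetry, vision, robot, search_frame, place_of
def ray(cam,px,z):
    i=vision.camera_info(cam);K=np.array(i["camera_matrix"]);R=np.array(i["R"]);t=np.array(i["t"])
    d=R.T@np.linalg.inv(K)@np.array([px[0],px[1],1.]);c=-R.T@t
    return c+d*(z-c[2])/d[2]
def proj(cam,X):
    i=vision.camera_info(cam);K=np.array(i["camera_matrix"]);R=np.array(i["R"]);t=np.array(i["t"])
    p=K@(R@np.array(X)+t);return p[:2]/p[2]
def snap(cam,name):
    im=vision.snapshot(cam);cv2.imwrite(f"pics/{name}.png",cv2.cvtColor(im,cv2.COLOR_RGB2BGR));return im
E
python3 - <<'E'
from h import *
for c in ["scene","top"]:
    snap(c,c+"0")
    for n,z in [("red_cap",.043),("short_foot",.001),("wedge_thin_end",0),("wedge_thick_end",.009),("wedge",0),("stand",0)]:
        for d in place_of(c,n)[:3]: print(c,n,np.round(d["pixel"],1),round(d["p"],2),ray(c,d["pixel"],z).round(4))
print(telemetry.state())
E
```

```text
scene red_cap [425.8 289.3] 0.68 [0.6663 0.4197 0.043 ]
scene wedge_thin_end [328.5 180.9] 0.77 [0.2992 0.0536 0.    ]
scene wedge_thin_end [353.6 217.5] 0.72 [0.4441 0.1855 0.    ]
scene wedge_thin_end [294.6 225.1] 0.48 [0.5494 0.0432 0.    ]
scene wedge_thick_end [329.3 225.7] 0.85 [0.5188 0.137  0.009 ]
scene wedge_thick_end [315.7 196.9] 0.83 [0.4099 0.052  0.009 ]
scene wedge_thick_end [264.2 200.6] 0.73 [ 0.4951 -0.0839  0.009 ]
scene wedge [341.8 222.6] 0.95 [0.4806 0.1618 0.    ]
scene wedge [250.  204.4] 0.81 [ 0.5207 -0.1203  0.    ]
scene wedge [325.1 190.8] 0.78 [0.3559 0.0631 0.    ]
scene stand [284.9 273.6] 0.81 [0.7279 0.0968 0.    ]
scene stand [302.8 203.8] 0.33 [0.4483 0.0253 0.    ]
top red_cap [255.  191.2] 0.7 [0.6019 0.0527 0.043 ]
top short_foot [255.2 190.5] 0.84 [0.613  0.0546 0.001 ]
top wedge_thin_end [198.1 246.8] 0.97 [0.4539 0.2044 0.    ]
top wedge_thin_end [339.1 228.8] 0.94 [ 0.5116 -0.1771  0.    ]
top wedge_thin_end [264.6 214.7] 0.88 [0.5459 0.0268 0.    ]
top wedge_thick_end [307.7 228.8] 0.78 [ 0.5085 -0.0911  0.009 ]
top wedge_thick_end [266.5
[... 308 characters left out ...]

{'time_s': 0.7, 'joint_positions': array([-1.26108717e+00,  8.71660321e-02,  1.37068263e+00, -2.45159172e-05,
        1.68358951e+00, -1.03100546e-01]), 'joint_vel': array([ 0.00102492, -0.00070479,  0.00278865, -0.00052389, -0.0004456 ,
       -0.00026114]), 'joint_efforts': array([-2.87614421e-04, -3.51594794e+01, -3.13378465e+01, -2.45213751e-04,
        1.29854193e-04,  6.60661158e-06]), 'ee_pos': array([ 0.22064658, -0.50382505,  0.23136829]), 'orientation': array([ 7.80894132e-05,  9.78774317e-01,  2.04941042e-01, -4.14944909e-06]), 'ft_force': array([-0.142604  , -0.53373756, -0.85579153]), 'ft_torque': array([-0.01820399,  0.05274986,  0.00118166]), 'grip_width': 0.9970834606837351}
```

View pics/top0.png

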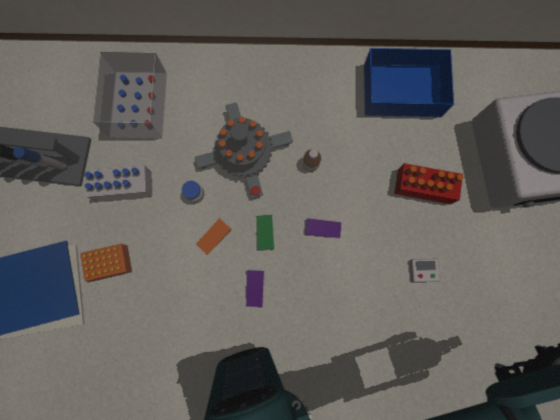

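View pics/scene0.png

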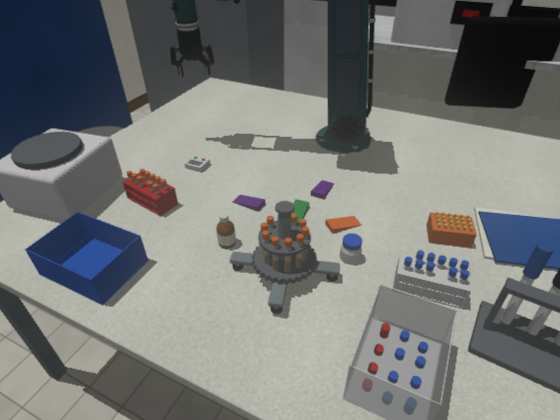

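The top view shows the green wedge at about (265,232) and the red cap at (255,191), with the column near (241,140). Next I'll segment both for better accuracy.

```bash
cat >> h.py <<'E'
def green(cam,im):
    hsv=cv2.cvtColor(im,cv2.COLOR_RGB2HSV)
    m=cv2.inRange(hsv,(45,90,30),(85,255,255))
    n,l,s,c=cv2.connectedComponentsWithStats(m)
    out=[]
    for k in range(1,n):
        if s[k,4]>30:
            ys,xs=np.where(l==k);out.append((s[k,4],np.stack([xs,ys],1)))
    return sorted(out,key=lambda a:-a[0])
def redc(im,near,r=25):
    hsv=cv2.cvtColor(im,cv2.COLOR_RGB2HSV)
    m=cv2.inRange(hsv,(0,130,60),(7,255,255))|cv2.inRange(hsv,(172,130,60),(180,255,255))
    ys,xs=np.where(m>0);k=np.hypot(xs-near[0],ys-near[1])<r
    return np.array([xs[k].mean(),ys[k].mean()]),k.sum()
E
python3 - <<'E'
from h import *
im=vision.snapshot("top")
for a,p in green("top",im)[:3]:
    print(a,p.mean(0),cv2.minAreaRect(p.astype(np.float32)))
    if a>200:
        b=cv2.boxPoints(cv2.minAreaRect(p.astype(np.float32)))
        for q in b: print(q,ray("top",q,0.0).round(4),ray("top",q,0.018).round(4))
c,n=redc(im,(255,191),12);print(c,n,ray("top",c,.043).round(4))
for n,z in [("red_cap",.043),("short_foot",.001),("stand",0)]:
    for d in place_of("top",n)[:2]: print(n,d,ray("top",d["pixel"],z))
big=cv2.resize(im[90:310,150:370],None,fx=2.7,fy=2.7,interpolation=cv2.INTER_CUBIC)
cv2.imwrite("pics/top1.png",big[:,:,::-1])
i=vision.camera_info("top");print(-np.array(i["R"]).T@i["t"])
E
```

```text
496 [264.61290323 232.21169355] ((264.7975158691406, 232.24774169921875), (33.105350494384766, 15.078152656555176), 87.27368927001953)
[256.47964 216.0724 ] [0.5416 0.0489 0.    ] [0.5388 0.048  0.018 ]
[271.54074 215.35521] [0.5445 0.0077 0.    ] [0.5416 0.0074 0.018 ]
[273.1154  248.42308] [0.4542 0.0012 0.    ] [0.4526 0.001  0.018 ]
[258.0543  249.14027] [0.4513 0.0419 0.    ] [0.4498 0.0411 0.018 ]
[255.         190.37037037] 54 [0.6042 0.0528 0.043 ]
red_cap {'pixel': [254.1, 192.9], 'p': 0.79} [0.59721892 0.05499584 0.043     ]
red_cap {'pixel': [123.0, 185.8], 'p': 0.25} [0.60896152 0.40732426 0.043     ]
short_foot {'pixel': [254.2, 192.4], 'p': 0.9} [0.60757401 0.05723295 0.001     ]
short_foot {'pixel': [420.3, 185.1], 'p': 0.63} [ 0.63831701 -0.40196095  0.001     ]
stand {'pixel': [246.1, 152.7], 'p': 0.68} [0.72167017 0.08377921 0.        ]
[ 0.35549796 -0.01178892  1.17922318]
```

View pics/top1.png

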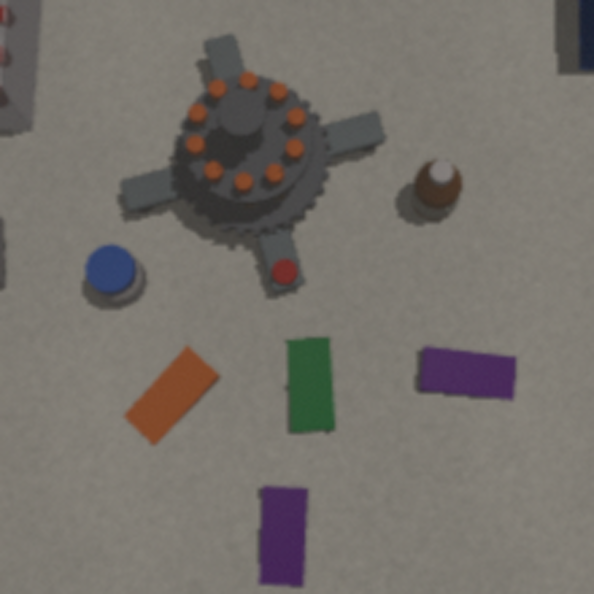

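```bash
python3 -m pendant '[[[15,44,0,0,0,-2,215],[15,44,0,0,0,-2,215],[15,44,0,0,0,-2,215],[15,44,0,0,0,-2,215],[15,44,0,0,0,-2,215],[15,44,0,0,0,-2,215],[15,44,0,0,0,-2,215],[15,44,0,0,0,-2,215]]]'
```

```text
time_s: 1.7
ee_pos: [0.3405, -0.1443, 0.2294]
orientation: [0.0, 0.999, 0.055, 0.002]
ft_force: [-0.2, 0.4, -0.2]
grip_width: 0.159
```

```bash
python3 -m pendant '[[[12,40,0,0,0,-1,215],[12,40,0,0,0,-1,215],[12,40,0,0,0,0,215],[12,40,0,0,0,0,215],[0,0,0,0,0,0,215],[0,0,0,0,0,0,215]]]'
python3 - <<'E'
from h import *
print(telemetry.state()["ee_pos"],telemetry.state()["orientation"])
im=snap("wrist","w1")
for n,z in [("red_cap",.043),("short_foot",.001),("wedge_thin_end",0),("wedge_thick_end",.009),("wedge",0),("stand",0)]:
    for d in place_of("wrist",n)[:2]: print(n,np.round(d["pixel"],1),round(d["p"],2),ray("wrist",d["pixel"],z).round(4))
for a,p in green("wrist",im)[:2]:
    q=cv2.approxPolyDP(cv2.convexHull(p.astype(np.int32)),8,True)[:,0]
    for u in q: print(u,ray("wrist",u,0).round(4),ray("wrist",u,.018).round(4))
E
```

```text
time_s: 2.3
ee_pos: [0.3895, 0.0283, 0.2313]
orientation: [0.0, 0.999, 0.042, 0.005]
ft_force: [-0.2, 0.1, -0.5]
grip_width: 0.155
[0.38946914 0.02826914 0.23125085] [2.61506619e-04 9.99111865e-01 4.18440205e-02 4.94872150e-03]
short_foot [290.7  83.8] 0.24 [0.4983 0.0227 0.001 ]
wedge_thin_end [289.8  34.1] 0.96 [0.5465 0.0275 0.    ]
wedge_thin_end [133.1 121.1] 0.91 [0.4464 0.1922 0.    ]
wedge_thick_end [263.4 178.1] 0.72 [0.3959 0.0444 0.009 ]
wedge_thick_end [289.3 130.6] 0.62 [0.4498 0.0198 0.009 ]
wedge [291.6  84.9] 0.89 [0.4974 0.0212 0.    ]
wedge [438.4  83. ] 0.73 [ 0.5116 -0.1356  0.    ]
[310 129] [ 0.4533 -0.003   0.    ] [ 0.4533 -0.0013  0.018 ]
[270 129] [0.4498 0.0412 0.    ] [0.45   0.0408 0.018 ]
[269  36] [0.5431 0.0489 0.    ] [0.5388 0.0481 0.018 ]
[310  36] [0.5464 0.0065 0.    ] [0.5419 0.0077 0.018 ]
```

View pics/w1.png

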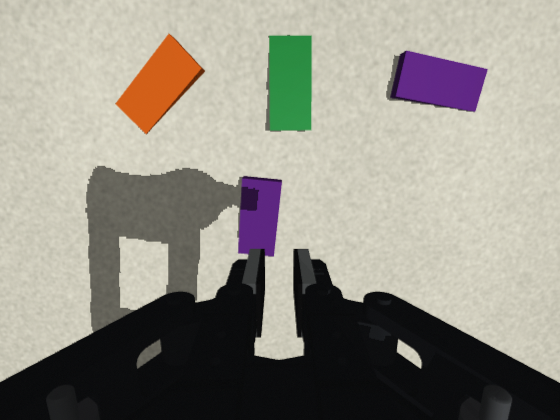

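The wrist view shows the wedge's thick end at about (290,130) and its thin end at (290,36). The shadow is on the near end, which agrees. The wedge's yaw is about 4.7° and the tool's is 4.8°, so I'll go down into the gap behind it.

```bash
python3 -m pendant '[[[21,-5,-40,0,-0.3,0,215],[21,-5,-40,0,-0.3,0,215],[0,0,-40,0,0,0,215],[0,0,-40,0,0,0,215],[0,0,-30,0,0,0,215],[0,0,0,0,0,0,215]]]'
python3 - <<'E'
from h import *
print(telemetry.state()["ee_pos"],telemetry.state()["orientation"])
im=snap("wrist","w2")
E
```

```text
time_s: 3.25
ee_pos: [0.4337, 0.0106, 0.0387]
orientation: [0.001, 0.999, 0.034, 0.016]
ft_force: [0.3, -0.2, -0.4]
grip_width: 0.156
[0.43371424 0.01062645 0.03873538] [0.00116677 0.9993151  0.03351592 0.01564162]
```

View pics/w2.png

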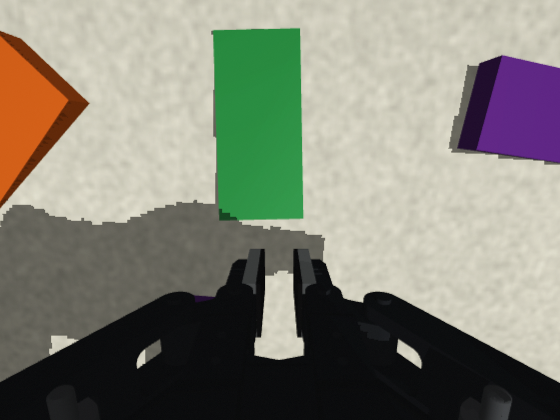

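```bash
python3 -m pendant '[[[-1,4,0,0,1,0.5,215],[0,3,-10,0,0.8,0.4,215],[0,1,-12,0,0,0,215],[0,0,-10,0,0,0,215],[0,0,0,0,0,0,215]]]'
python3 - <<'E'
from h import *
s=telemetry.state();print(s["ee_pos"],s["orientation"],s["ft_force"])
im=snap("wrist","w3")
E
```

```text
time_s: 3.8
ee_pos: [0.4409, 0.0181, 0.0146]
orientation: [0.002, 0.999, 0.042, 0.008]
ft_force: [-0.0, -0.6, -0.2]
grip_width: 0.162
[0.44085872 0.01809025 0.01457501] [0.00174287 0.99909938 0.04156552 0.00834834] [-0.03720614 -0.56787127 -0.21905437]
```

View pics/w3.png

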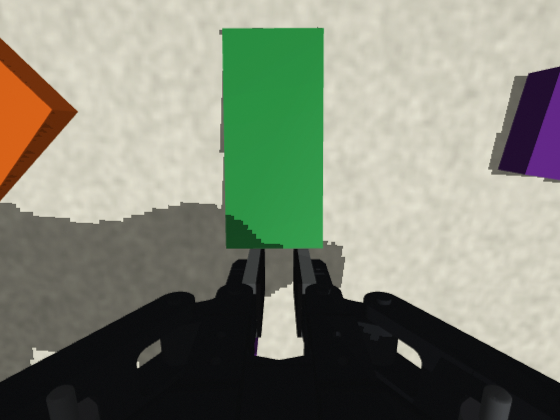

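```bash
python3 -m pendant '[[[-8,0,0,0,0.5,0,215],[-3,0,-5,0,0.5,0,215],[-1,0,-3,0,0,0,215],[0,0,0,0,0,0,215]]]'
python3 - <<'E'
from h import *
s=telemetry.state();print(s["ee_pos"],s["orientation"],s["ft_force"])
im=snap("wrist","w4")
for a,p in green("wrist",im)[:2]:
    q=cv2.approxPolyDP(cv2.convexHull(p.astype(np.int32)),8,True)[:,0]
    for u in q: print(u,ray("wrist",u,0).round(4),ray("wrist",u,.018).round(4))
E
```

```text
time_s: 4.25
ee_pos: [0.4281, 0.0181, 0.0066]
orientation: [0.001, 0.999, 0.042, -0.0]
ft_force: [0.0, -0.1, -0.6]
grip_width: 0.16
[0.42812942 0.01809753 0.00659978] [ 1.43889714e-03  9.99132747e-01  4.16121199e-02 -3.38554098e-04] [ 0.01274999 -0.08943295 -0.59436524]
[330   0] [0.5429 0.0073 0.    ] [0.537  0.0093 0.018 ]
[328 225] [ 0.4488 -0.0035 -0.    ] [ 4.542e-01 -1.000e-04  1.800e-02]
[225 226] [0.4442 0.0455 0.    ] [0.4502 0.0429 0.018 ]
[220   0] [0.5392 0.0513 0.    ] [0.5338 0.048  0.018 ]
```

```bash
python3 -m pendant '[[[5,0.4,0,0,0,0,215],[5,0.4,0,0,0,0,215],[4,0.4,0,0,0,0,215],[4,0.5,0,0,0,0.5,215],[4,0.6,0,0,0,0.8,215],[4,0.7,0,0,0,1,215],[4,0.7,0,0,0,1,215],[0,0,0,0,0,0,215]]]'
cat > m.py <<'E'
from h import *
import sys
s=telemetry.state();q=s["orientation"]
print("tcp",s["ee_pos"].round(4),"yaw",round(np.degrees(2*np.arctan2(q[2],q[1])),2),"tiltx",round(2*q[1]*q[3],4),"F",s["ft_force"].round(2),s["time_s"])
im=snap("wrist",sys.argv[1])
# vertices order
P=green("wrist",im)
a,p=P[0]
q=cv2.approxPolyDP(cv2.convexHull(p.astype(np.int32)),8,True)[:,0]
for u in q: print(u,ray("wrist",u,0).round(4),ray("wrist",u,.018).round(4))
it=snap("top",sys.argv[1]+"t")
P=green("top",it)
if P:
    p=P[0][1];r=cv2.minAreaRect(p.astype(np.float32));print("top",P[0][0],r)
    for u in cv2.boxPoints(r): print(ray("top",u,0).round(4),ray("top",u,.018).round(4))
c,n=redc(it,(255,191),12);print("cap",c,n,ray("top",c,.043).round(4))
big=cv2.resize(it[100:260,190:330],None,fx=3.6,fy=3.6,interpolation=cv2.INTER_CUBIC)
cv2.imwrite(f"pics/{sys.argv[1]}t.png",big[:,:,::-1])
E
python3 m.py w5
```

```text
time_s: 5.1
ee_pos: [0.4621, 0.0219, 0.0072]
orientation: [0.002, 0.997, 0.073, 0.001]
ft_force: [0.6, -0.2, 0.2]
grip_width: 0.16
tcp [0.4621 0.0219 0.0072] yaw 8.36 tiltx 0.001 F [ 0.58 -0.17  0.17] 5.1
[329  21] [0.5695 0.0173 0.    ] [0.5644 0.0191 0.018 ]
[326 253] [ 0.4691 -0.      0.    ] [0.4761 0.0038 0.018 ]
[226 253] [0.4621 0.0485 0.    ] [0.4699 0.0465 0.018 ]
[222  21] [0.5632 0.0606 0.    ] [0.5588 0.0572 0.018 ]
top 37 ((261.0, 209.0), (2.0, 14.0), 90.0)
[0.5639 0.0564 0.    ] [0.5607 0.0554 0.018 ]
[0.5648 0.0179 0.    ] [0.5616 0.0175 0.018 ]
[0.5592 0.0178 0.    ] [0.5561 0.0173 0.018 ]
[0.5583 0.0563 0.    ] [0.5552 0.0552 0.018 ]
cap [254.86440678 190.42372881] 59 [0.604  0.0532 0.043 ]
```

View pics/w5.png

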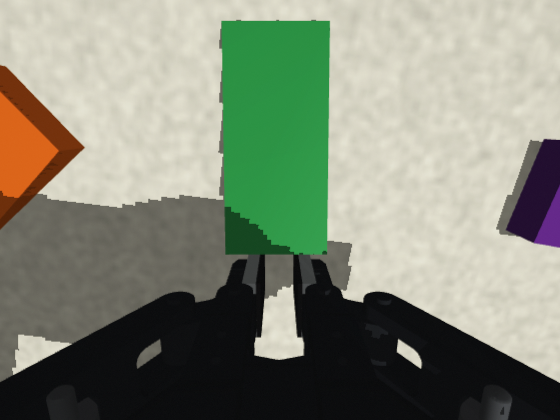

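View pics/w5t.png

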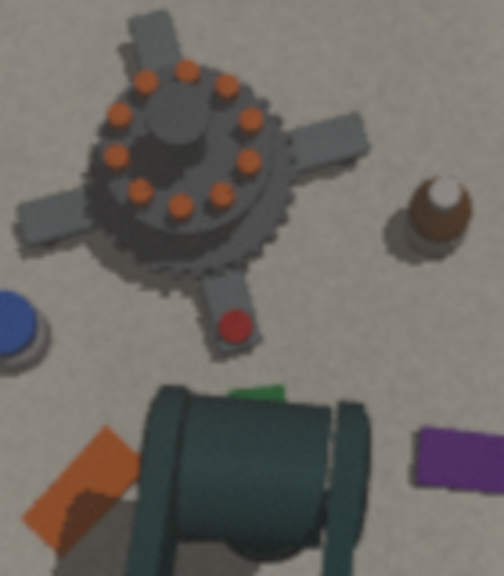

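```bash
python3 -m pendant '[[[4,0.7,0,0,0,1,215],[4,0.7,0,0,0,1,215],[4,0.8,0,0,0,1,215],[4,0.8,0,0,0,1,215],[4,0.9,0,0,0,0.5,215],[4,0.9,0,0,0,0,215],[0,0,0,0,0,0,215]]]'
python3 m.py w6
```

```text
time_s: 5.9
ee_pos: [0.4873, 0.0272, 0.007]
orientation: [0.002, 0.993, 0.115, 0.0]
ft_force: [0.7, -0.6, -0.7]
grip_width: 0.154
tcp [0.4873 0.0272 0.007 ] yaw 13.23 tiltx 0.0002 F [ 0.73 -0.58 -0.72] 5.9
[330  21] [0.5948 0.0313 0.    ] [0.5895 0.0327 0.018 ]
[327 253] [0.4964 0.0054 0.    ] [0.503 0.01  0.018]
[226 253] [0.4852 0.0536 0.    ] [0.4931 0.0523 0.018 ]
[222  21] [0.5847 0.0742 0.    ] [0.5806 0.0704 0.018 ]
cap [254.86440678 190.42372881] 59 [0.604  0.0532 0.043 ]
```

View pics/w6.png

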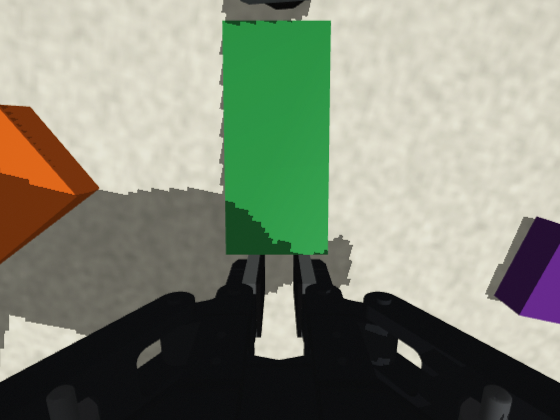

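```bash
python3 -m pendant '[[[4,0.8,0,0,0,0,215],[4,0.8,0,0,0,0,215],[4,0.8,0,0,0,0,215],[4,0.9,0,0,0,0,215],[4,0.9,0,0,0,0,215],[4,0.9,0,0,0,0,215],[0,0,0,0,0,0,215]]]'
python3 m.py w7
```

```text
time_s: 6.7
ee_pos: [0.5061, 0.0315, 0.0055]
orientation: [0.002, 0.993, 0.115, -0.008]
ft_force: [-0.7, -0.6, 0.6]
grip_width: 0.158
tcp [0.5061 0.0315 0.0055] yaw 13.23 tiltx -0.0165 F [-0.71 -0.59  0.56] 6.7
[221  18] [0.604  0.0786 0.    ] [0.6001 0.0748 0.018 ]
[331  53] [0.6017 0.0324 0.    ] [0.5981 0.0343 0.018 ]
[327 255] [0.515 0.01  0.   ] [0.522  0.0146 0.018 ]
[226 255] [ 0.5038  0.0577 -0.    ] [0.5122 0.0565 0.018 ]
cap [nan nan] 0 [nan nan nan]h.py:25: RuntimeWarning: Mean of empty slice.
  return np.array([xs[k].mean(),ys[k].mean()]),k.sum()
  ret = ret.dtype.type(ret / rcount)
```

View pics/w7.png

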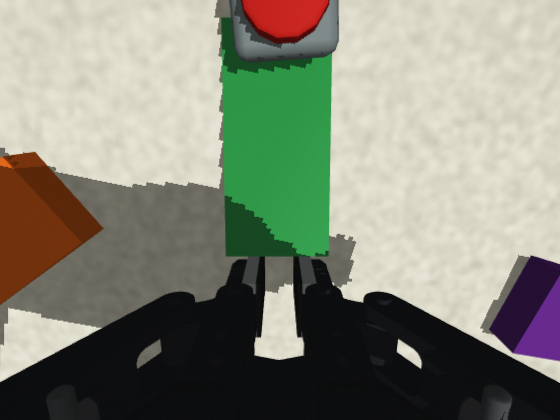

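View pics/w7t.png

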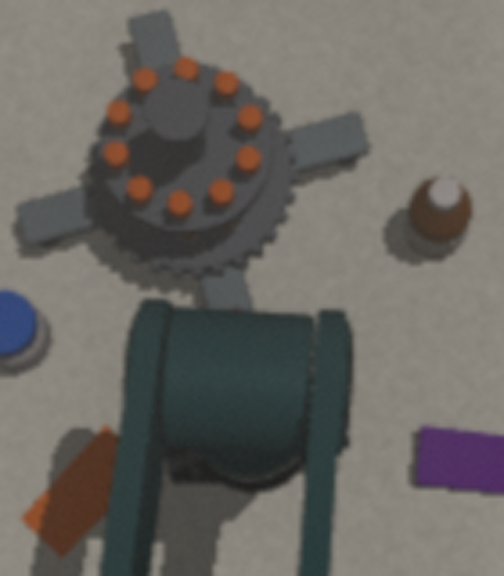

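```bash
python3 -m pendant '[[[4,0.8,0.3,0,-0.3,0,215],[4,0.7,0.3,0,-0.3,0,215],[4,0.7,0.3,0,-0.3,0,215],[4,0.7,0,0,0,0,215],[4,0.7,0,0,0,0,215],[0,0,0,0,0,0,215]]]'
python3 m.py w8 2>/dev/null
```

```text
time_s: 7.4
ee_pos: [0.5245, 0.0352, 0.0053]
orientation: [0.003, 0.993, 0.115, -0.003]
ft_force: [-2.4, -1.0, 0.6]
grip_width: 0.164
tcp [0.5245 0.0352 0.0053] yaw 13.23 tiltx -0.0063 F [-2.43 -0.98  0.55] 7.4
[328 255] [0.5336 0.0132 0.    ] [0.5404 0.0178 0.018 ]
[226 256] [0.5218 0.0612 0.    ] [0.5301 0.06   0.018 ]
[222  19] [0.6223 0.0819 0.    ] [0.6183 0.0782 0.018 ]
[329 108] [0.5993 0.031  0.    ] [0.5981 0.0335 0.018 ]
cap [nan nan] 0 [nan nan nan]
```

View pics/w8.png

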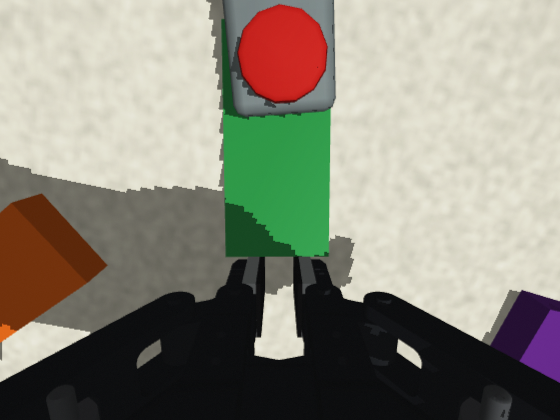

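```bash
cat > lean.py <<'E'
from h import *
import glob
def tub(im):
    # column region template
    return im
ref=cv2.imread("pics/w5t.png")
def sh(n):
    b=cv2.imread(f"pics/{n}t.png")
    t=cv2.cvtColor(ref,cv2.COLOR_BGR2GRAY)[60:215,100:270]
    r=cv2.matchTemplate(cv2.cvtColor(b,cv2.COLOR_BGR2GRAY)[30:245,70:300],t,cv2.TM_CCOEFF_NORMED)
    _,v,_,l=cv2.minMaxLoc(r); 
    def sub(a,b,c): return .5*(a-c)/(a-2*b+c)
    x,y=l
    return v,(x-30+sub(*r[y,x-1:x+2]))/3.6,(y-30+sub(*r[y-1:y+2,x]))/3.6
if __name__=="__main__":
    import sys
    for n in sys.argv[1:]: print(n,np.round(sh(n),3))
E
python3 lean.py w5 w6 w7 w8
python3 - <<'E'
from h import *
im=cv2.imread("pics/w8.png")[:,:,::-1].copy()
c,n=redc(im,(283,54),60);print(c,ray("wrist",c,.046),ray("wrist",c,.05))
E
```

```text
w5 [ 1.    -0.    -0.002]
w6 [ 0.999 -0.001 -0.004]
w7 [ 0.992 -0.159 -0.692]
w8 [ 0.979 -0.504 -1.91 ]
[282.10544019  53.59505703] [0.60727778 0.05425002 0.046     ] [0.60656272 0.05413914 0.05      ]
```

```bash
python3 -m pendant '[[[4,0.7,0.2,0,0,0,215],[4,0.7,0.2,0,0,0,215],[0,0,0,0,0,0,215]]]'
python3 m.py w9 2>/dev/null; python3 lean.py w9
```

```text
time_s: 7.8
ee_pos: [0.5328, 0.0367, 0.0054]
orientation: [0.003, 0.993, 0.115, -0.003]
ft_force: [-1.2, 0.3, 0.3]
grip_width: 0.155
tcp [0.5328 0.0367 0.0054] yaw 13.23 tiltx -0.0066 F [-1.16  0.33  0.28] 7.8
[327 255] [0.5417 0.0151 0.    ] [0.5485 0.0198 0.018 ]
[226 255] [0.5306 0.0629 0.    ] [0.5388 0.0616 0.018 ]
[222  37] [0.6242 0.0823 0.    ] [0.6209 0.0787 0.018 ]
[329 132] [0.5979 0.0298 0.    ] [0.5978 0.0326 0.018 ]
cap [nan nan] 0 [nan nan nan]
w9 [ 0.969 -0.652 -2.535]
```

```bash
python3 -m pendant '[[[3,0.6,0.2,0,0,0,215],[0,0,0,0,0,0,215]]]'
python3 m.py w10 2>/dev/null; python3 lean.py w10
```

```text
time_s: 8.1
ee_pos: [0.536, 0.0374, 0.0057]
orientation: [0.003, 0.993, 0.115, -0.003]
ft_force: [-0.5, 0.5, -0.3]
grip_width: 0.158
tcp [0.536  0.0374 0.0057] yaw 13.22 tiltx -0.0058 F [-0.53  0.49 -0.3 ] 8.1
[327 255] [0.5448 0.0157 0.    ] [0.5517 0.0203 0.018 ]
[226 255] [0.5337 0.0635 0.    ] [0.5419 0.0623 0.018 ]
[222  53] [0.6216 0.0819 0.    ] [0.6191 0.0784 0.018 ]
[329 142] [0.597  0.0292 0.    ] [0.5975 0.0322 0.018 ]
cap [nan nan] 0 [nan nan nan]
w10 [ 0.966 -0.704 -2.761]
```

```bash
python3 -m pendant '[[[3,0.6,0.2,0,0,0,215],[0,0,0,0,0,0,215]]]'
python3 m.py w11 2>/dev/null; python3 lean.py w11
```

```text
time_s: 8.4
ee_pos: [0.539, 0.038, 0.006]
orientation: [0.003, 0.993, 0.115, -0.003]
ft_force: [-0.4, 0.2, 0.1]
grip_width: 0.158
tcp [0.539 0.038 0.006] yaw 13.22 tiltx -0.006 F [-0.41  0.2   0.07] 8.4
[223  66] [0.6198 0.0812 0.    ] [0.6179 0.0779 0.018 ]
[329 150] [0.5966 0.0288 0.    ] [0.5974 0.0319 0.018 ]
[327 255] [0.5477 0.0162 0.    ] [0.5545 0.0208 0.018 ]
[226 255] [0.5365 0.0641 0.    ] [0.5447 0.0629 0.018 ]
cap [nan nan] 0 [nan nan nan]
w11 [ 0.962 -0.753 -2.955]
```

```bash
python3 -m pendant '[[[2,0.4,0,0,0,0,215],[0,0,0,0,0,0,215]]]'
python3 m.py w12 2>/dev/null|head -1; python3 lean.py w12
```

```text
time_s: 8.7
ee_pos: [0.5392, 0.038, 0.0062]
orientation: [0.003, 0.993, 0.115, -0.005]
ft_force: [-0.6, -1.0, -0.7]
grip_width: 0.153
tcp [0.5392 0.038  0.0062] yaw 13.23 tiltx -0.0105 F [-0.57 -0.98 -0.7 ] 8.7
w12 [ 0.962 -0.745 -2.96 ]
```

```bash
python3 -m pendant '[[[1.5,0.3,0,0,0,0,215],[0,0,0,0,0,0,215]]]'
python3 m.py w13 2>/dev/null; python3 lean.py w13
```

```text
time_s: 9.0
ee_pos: [0.5392, 0.038, 0.0062]
orientation: [0.003, 0.993, 0.115, -0.007]
ft_force: [-2.2, -0.2, -0.2]
grip_width: 0.155
tcp [0.5392 0.038  0.0062] yaw 13.24 tiltx -0.0143 F [-2.19 -0.18 -0.2 ] 9.0
[222  66] [0.6199 0.0816 0.    ] [0.6181 0.0783 0.018 ]
[329 152] [0.596  0.0287 0.    ] [0.5971 0.0319 0.018 ]
[327 255] [0.5479 0.0162 0.    ] [0.5548 0.0209 0.018 ]
[226 255] [0.5367 0.0642 0.    ] [0.545 0.063 0.018]
cap [nan nan] 0 [nan nan nan]
w13 [ 0.962 -0.753 -2.963]
```

View pics/w13.png

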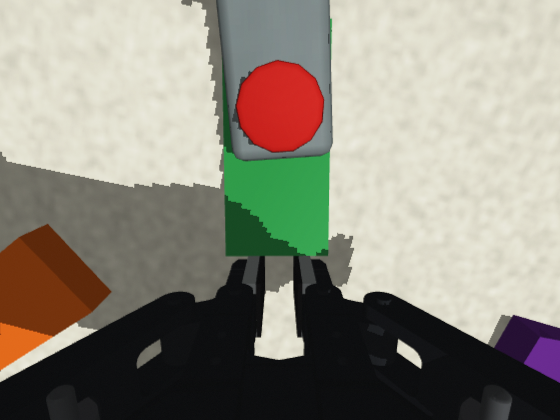

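```bash
python3 -m pendant '[[[3,0.6,0,0,0,0,215]]]'
python3 m.py w14 2>/dev/null; python3 lean.py w14
```

```text
time_s: 9.2
ee_pos: [0.5395, 0.0381, 0.006]
orientation: [0.003, 0.993, 0.115, -0.011]
ft_force: [-14.0, -3.1, 7.9]
grip_width: 0.157
tcp [0.5395 0.0381 0.006 ] yaw 13.25 tiltx -0.021 F [-14.03  -3.05   7.85] 9.2
[327 255] [0.5483 0.0164 0.    ] [0.5554 0.0211 0.018 ]
[226 255] [0.5371 0.0642 0.    ] [0.5456 0.0631 0.018 ]
[222  68] [0.6193 0.0814 0.    ] [0.6177 0.0781 0.018 ]
[329 153] [0.5959 0.0288 0.    ] [0.5972 0.032  0.018 ]
cap [nan nan] 0 [nan nan nan]
w14 [ 0.962 -0.75  -2.963]
```

```bash
python3 - <<'E'
from h import *
im=snap("scene","s14")
a=cv2.imread("pics/scene0.png")[170:320,210:360];b=im[170:320,210:360,::-1]
cv2.imwrite("pics/s14c.png",cv2.resize(np.hstack([a,b]),None,fx=2.6,fy=2.6,interpolation=cv2.INTER_CUBIC))
E
```

```text
(no output)
```

View pics/s14c.png

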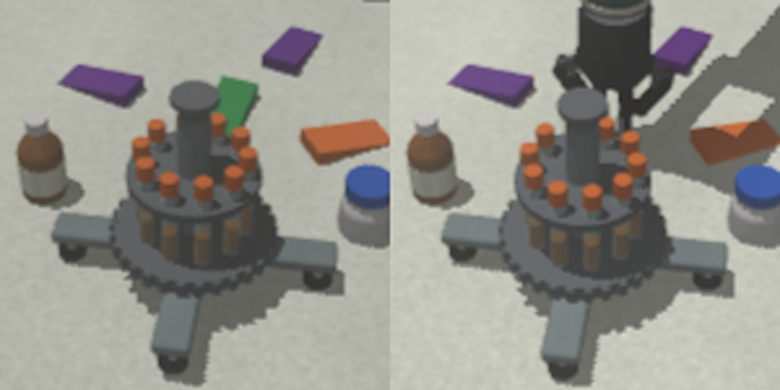

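The push force has reached 14 N with no further movement and the lean shift has levelled off, so the wedge is jammed and the carousel is level. The left half of the scene crop is from the start and the right half is now: the rear foot, at about (173,360) before and (562,360) now, has come down. Next I'll back off.

```bash
python3 -m pendant '[[[-5,-1.2,0,0,0,0,215],[-8,-1.8,0,0,0,0,215],[-10,-2.3,0,0,0,0,215],[-10,-2.3,0,0,0,0,215],[-5,-1,15,0,0,0,215],[-15,-3,35,0,0,0,215],[-30,-5,40,0,0,0,215],[-30,-5,40,0,0,0,215]]]'
python3 -m pendant '[[[-40,-20,30,0,0,0,215],[-30,-40,10,0,0,0,215],[0,-45,0,0,0,0,215],[0,-45,0,0,0,0,215],[0,-45,0,0,0,0,215],[0,0,0,0,0,0,215],[0,0,0,0,0,0,215],[0,0,0,0,0,0,215]]]'
python3 m.py w15 2>/dev/null; python3 lean.py w15
```

```text
time_s: 10.15
ee_pos: [0.4209, 0.0163, 0.1326]
orientation: [0.002, 0.993, 0.116, -0.012]
ft_force: [0.0, -0.1, 0.9]
grip_width: 0.158
time_s: 10.95
ee_pos: [0.3503, -0.1815, 0.1802]
orientation: [0.009, 0.993, 0.116, 0.001]
ft_force: [-0.2, 0.6, 0.5]
grip_width: 0.161
tcp [ 0.3503 -0.1815  0.1802] yaw 13.33 tiltx 0.0029 F [-0.16  0.61  0.46] 10.95
[530 211] [ 0.3894 -0.4419  0.    ] [ 0.3908 -0.4264  0.018 ]
[518 208] [ 0.3896 -0.4283  0.    ] [ 0.3909 -0.4135  0.018 ]
top 219 ((257.19232177734375, 203.96156311035156), (16.08152198791504, 14.512594223022461), 78.69007110595703)
[0.593  0.0726 0.    ] [0.5894 0.0713 0.018 ]
[0.6019 0.0335 0.    ] [0.5982 0.0328 0.018 ]
[0.5579 0.0236 0.    ] [0.5548 0.023  0.018 ]
[0.5491 0.0624 0.    ] [0.5461 0.0613 0.018 ]
cap [254.49122807 188.78947368] 57 [0.6085 0.0543 0.043 ]
w15 [ 0.962 -0.75  -2.961]
```

View pics/w15t.png

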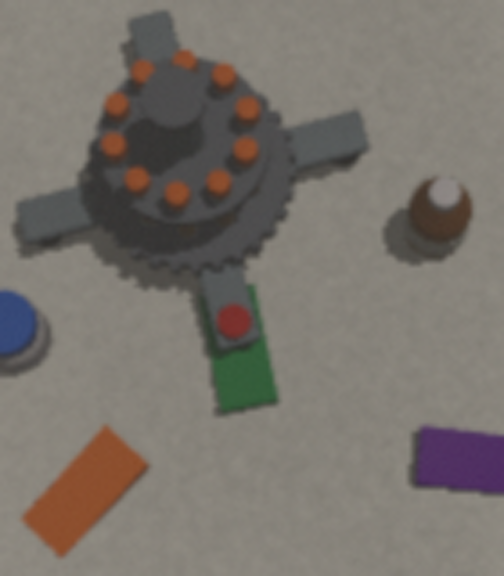

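```bash
python3 -c "
from cell import robot;print(robot.hand_in())"
```

```text
the job is handed in; nothing more can be done
None
```

I pushed the green wedge under the short foot with the nearly closed fingers, turning it from about 5° to 13° on the way. I then backed the arm clear and handed the job in at about 11 s; no verdict came back.

- **Level:** I have no direct reading of the lean. I judged it from the carousel's shift in the top camera, which stopped at about -2.96 px. I expected about 2.7 px for the full 0.058 rad. A further push rose to about 14 N without moving anything, so I take the rear foot to be on the bench. The shift was unchanged (-2.961 px) after the fingers left.
- **Wedge position:** The thin end is about 37 mm past the foot's centre, at the top of the stated 30 to 37 mm range and good to about 2 mm. The foot is about 1 mm off the wedge's centre line, and the wedge lies flat.
- **Other things:** No picture shows the robot touching the carousel. I did not measure the bystanders at the end. The bottle and jar look unmoved in the last top picture, and the arm did not go near the racks, tip box or timer while it was low.
- **Disagreement:** Two small pushes, of 2 mm and 1.5 mm, moved nothing and showed only about 1 to 2 N. That could have meant either a stall or a jam, so I made the harder push.

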